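# Brake lever check on a model railway driving stand

### The arm

A 7-joint arm with a two-finger parallel gripper is mounted at the origin on the work surface. World frame = base frame: x ahead of the robot, y to its left, z up, the work surface at z = 0. Lengths are in m, angles in rad, forces in N, time in s.
With the tool pointing down it reaches from about 0.4 to 0.925 m from the base axis. Payload 5.6 kg.
Tool frame: the origin (TCP) lies midway between the tips of the shut fingers; the grasp point (between the pads) lies 19 mm behind it (manip.grip_depth is the distance from the TCP to the grasp point, in m); y points along the fingers, x is the direction in which the jaws open and shut, and the axes are right-handed (so a half turn about y gives the same grasp; the last joint's range is limited). The gripper opens to 85 mm and grips with 20 to 120 N. Pads are 22 mm wide; open, the fingers measure 114 mm over their backs; the gripper's body (76 mm by 85 mm) begins 54 mm behind the grasp point. The pads swing forward as they close: fully open they stand 13 mm farther back than shut.
Start: joints at [1.15, 0.468, -0.012, 1.603, 0.006, 1.071, -0.056], TCP at [0.24, -0.604, 0.198] pointing down, gripper open.
Joint ranges: [-2.53, 2.53], [-0.31, 2.02], [-1.57, 1.55], [0.28, 2.44], [-1.29, 4.43], [0.15, 1.84], [-2.92, 2.92]. Speed limits (rad/s): [2.57, 2.57, 3.14, 3.14, 3.14, 3.14, 3.14].

### API

Orientations are given as a unit quaternion [x, y, z, w].
In Python, from bench import manip, kinematics, vision, job gives the robot as it stands. Calls block until the motion is done:
- manip.reach(position, orientation): joint-space move of the TCP to a pose.
- manip.movel(position, ori=None, v=0.15, contact_N=None): straight line of the TCP; ori=None keeps the orientation; v is the mean speed in m/s. With contact_N (N) it stops when the force on the tool has changed by that much, and returns True; else False.
- manip.movej(angles): joint-space move.
- manip.ungrasp() and manip.grasp(): open the fingers fully, or close them until they stop; the grip force is fixed at half the most.
- manip.wait(seconds).
- kinematics.ik(position, orientation): joint angles nearest the present ones, or None.
- manip.observe(): the state.
- vision.read_camera(name): name is "scene" or "top" or "wrist"; returns a dict with "pixels" (400x640x3 uint8, blue, green, red), "range_z" (400x640 float32, m along the optical axis (not along the pixel's ray), 0 where there is no reading), "K" (3x3 intrinsics, pixels), "rvec" (rotation vector, rad) and "tvec" (3), from world to camera coordinates, as OpenCV has them. Camera axes: x right, y down, z forward; pixel columns grow to the right and rows downward; lengths in m; the calibration is good to about 2 mm. A picture is of the moment at which its call begins.
A pose or a line that the arm cannot do raises manip.IKError and nothing moves.
- job.hand_in(): hands the job in, once; it reports no verdict.
Trained networks look in the newest picture that a camera, given by its name, has taken for a name from the list of things; names that differ only in an ending like _2 or _b are one class to them, and where a whole thing is asked for, a point or a joint stands for the part that bears it (a point fixed in the world has none). Each returns a list of dicts, best first, with "conf" (0 to 1); they miss things now and then, are a little off and sometimes report something else, mostly with a low value. They report only what shows in the picture. A call takes as long as a camera call.
- vision.find_in(camera, label): "position" ([row, column] in pixels, amid what is visible of it).
The state is a dict: "time_s": time; "joint_positions": joint angles; "joint_vel": joint speeds; "tau": joint torques, N m; "tool_pos": TCP position; "tool_rot": TCP orientation; "ft_force": force on the tool from outside, world axes, zero at the start; "wrist_torque": the same for the moment, N m; "opening": opening from 0.0 (shut) to 1.0 (fully open).
Only numpy, scipy, OpenCV 4.12 (cv2) and the standard library are available. Lean on these libraries where they do the work, as an engineer would, in place of code of your own. Each camera call takes 0.05 s, during which the arm holds its last target.

### The job

Check the red brake lever on the green driving stand: push it with the outside of the fingers towards the grip bar until it comes up against its stop, short of the bar, and keep it there for about two seconds without forcing it or touching the bar. Let the lever come all the way out again, then press the green button fully down and let go. Do not pick anything up, leave the red button alone and do not disturb the models and tools lying around.

Things in the scene. Friction and masses are not known exactly. Their poses are not given: they have to be found in the camera images.
- stand: Green brake stand fixed to the table: plinth 160 (own x) x 260 (own y) mm, bare metal top plate at 48 mm. Origin: centre of its underside. Own x points from the lever (robot) side to the bar side, turned up to 0.3 rad either way; own y runs along the bar. Two dark posts 16 mm wide at x +30, y +-105 mm hold the bar, up to 111 mm. Only the lever and its bracket stand in front of the bar.
- bar: Fixed black rubber grip bar with grey rings, 22 mm diameter, 240 mm long along the stand's own y, axis 95 mm above the table (top at 106 mm). Origin at its middle. Not to be touched.
- lever (a joint): Red lever on a vertical pivot at the stand's own x -2, y +85 mm. Radians: 0 = fully out, slanting away from the bar; 0.35 = at its stop, parallel to the bar, 15 mm of air left between. Spring return: at lever_pad about 3 N to start, 6 N just before the stop; comes out by itself within 2 s. Blade 12 mm thick, 84 to 106 mm above the table, 150 mm from pivot to the centre of its 20 mm round end.
- lever_pad (a point): Place to press: on the blade face away from the bar (towards the robot), 115 mm from the pivot, 95 mm above the table. Moves with the lever: own +x is the direction to press (square to the blade), own -y runs along the blade to the free end. From out to stop it moves 40 mm, nearly straight. Under the blade are 36 mm of air down to the plinth.
- pass_button (a joint): Green round spring push button. Metres: 0 = up, 0.006 = fully down, which takes about 5 N. Straight down press.
- pass_button_top (a point): Centre of the top face of the green button (40 mm diameter, level, 18 mm above the table when up). It sits in a round grey housing fixed to the table, 56 mm diameter and 12 mm high; fully down the button is flush with it. The green and red buttons may stand in either of two places on the robot's right.
- stop_button (a joint): Red round push button of the same make. Metres: 0 = up. Leave alone.
- stop_button_top (a point): Centre of the top face of the red button (40 mm diameter).
- coach: Loose white and blue model coach, 150 x 27 x 40 mm, origin under its centre, length along own x. Leave.
- railcar: Loose red model railcar, 120 x 27 x 40 mm, origin under its centre, length along own x. Leave.
- house: Loose model house, yellow with a blue roof, 70 x 60 mm, 70 mm high, origin under its centre. Leave.
- toy_car: Loose orange model car, 62 x 28 x 30 mm, origin under its centre. Leave.
- paint_jar: Loose small paint jar, 40 mm diameter, 48 mm high, origin under its centre; stands between the two buttons. Leave.
- screwdriver: Loose yellow-handled screwdriver, 160 mm long, lying on the table left of the stand. Leave.

How it is judged:
On the way, in this order (a step that is already met when the one before it is completed fails the run):
1. lever pressed up against its stop by the fingers and kept there for a second (value of joint lever above 0.335 rad and contact force between the fingers and lever above 2 N), for 1 s.
2. lever let all the way out again (value of joint lever below 0.03 rad and contact force between the arm and lever below 0.5 N), for 0.2 s.
3. green button pressed fully down by the fingers (value of joint pass_button above 0.005 m and contact force between the fingers and pass_button above 2 N), for 0.1 s.
At the end, for the whole second after the job is handed in: Lever was held at its stop (over 0.335 rad) by the fingers for 1 s, then let out, then the green button pressed at least 5 mm down; at the end the lever is out (under 0.03 rad), both buttons are up (within 1.5 mm) and every loose thing lies within 15 mm of its start (value of joint lever below 0.03 rad and value of joint each of pass_button, stop_button below 0.0015 m and distance of each of coach, railcar, house, toy_car, paint_jar, screwdriver from where it was at the start of the episode below 0.015 m); the robot touches nothing.
It fails at once if the grip bar is touched (contact force between any of the arm, the fingers and bar above 1.5 N).
It fails at once if the lever is forced (over 40 N) (contact force between any of the arm, the fingers and lever above 40 N).
It fails at once if the red button is pressed (value of joint stop_button above 0.002 m).
It fails at once if a loose thing is moved or picked up (distance of any of coach, railcar, house, toy_car, paint_jar, screwdriver from where it was at the start of the episode above 0.015 m).
It also fails if it takes over 61 s, if anything falls off the work surface, if the arm or the gripper's body presses on something with over 40 N, if the wrist force passes 120 N, or if a joint passes its speed limit or range.

## Working session

There is one attempt and no reset: what is moved stays moved. The work goes in short steps, each a Python script; the robot and the scene stay as the last script left them, time stands still between calls to the robot, and variables do not carry over. Pictures are saved under pics/ and viewed, and the job is handed in when it is done.

```bash
mkdir -p pics; ls
cat > h.py <<'E'
import numpy as np, cv2
from bench import manip, kinematics, vision, job
def snap(n,f):
    d=vision.read_camera(n); cv2.imwrite('pics/'+f,d['pixels']); return d
def world(d,r,c,z=None):
    """pixel->world by depth"""
    R=cv2.Rodrigues(np.array(d['rvec'],float))[0]; t=np.array(d['tvec'],float).ravel()
    ray=np.linalg.inv(d['K'])@np.array([c,r,1.]); 
    o=-R.T@t; v=R.T@ray
    if z is not None: return o+v*(z-o[2])/v[2]
    return o+v*d['range_z'][int(round(r)),int(round(c))]
def cloud(d):
    R=cv2.Rodrigues(np.array(d['rvec'],float))[0]; t=np.array(d['tvec'],float).ravel()
    h,w=d['range_z'].shape; cc,rr=np.meshgrid(np.arange(w),np.arange(h))
    ray=np.stack([cc,rr,np.ones_like(cc)],-1)@np.linalg.inv(d['K']).T
    return (ray*d['range_z'][...,None]-t)@R
E
python3 - <<'E'
from h import *
L=['stand','bar','lever','lever_pad','pass_button','pass_button_top','stop_button','stop_button_top','coach','railcar','house','toy_car','paint_jar','screwdriver']
for n in ['scene','top','wrist']:
    d=snap(n,n+'0.png')
    np.save(n+'0.npy',d,allow_pickle=True)
    for l in L:
        for r in vision.find_in(n,l)[:2]:
            p=r['position']; print(n,l,np.round(p,1),round(r['conf'],2),np.round(world(d,*p),3))
o=manip.observe();print(o)
E
```

```text
pics
scene stand [243.5 344.6] 0.84 [0.609 0.082 0.049]
scene bar [233.9 337.9] 0.59 [0.625 0.067 0.104]
scene lever [216.7 350.8] 0.66 [0.565 0.086 0.103]
scene lever_pad [215.  351.3] 0.98 [0.563 0.087 0.107]
scene pass_button [232.8 208.3] 0.59 [ 0.64  -0.275  0.024]
scene pass_button [197.  256.9] 0.56 [ 0.486 -0.2    0.022]
scene pass_button_top [233.1 212.6] 0.74 [ 0.637 -0.266  0.021]
scene pass_button_top [217.5 352.2] 0.49 [0.567 0.09  0.103]
scene stop_button [195.9 255.5] 0.52 [ 0.482 -0.205  0.022]
scene stop_button [217.8 165.3] 0.48 [ 0.629 -0.403  0.036]
scene stop_button_top [194.7 255. ] 0.57 [ 0.479 -0.208  0.022]
scene stop_button_top [217.9 349.8] 0.57 [0.566 0.084 0.098]
scene coach [216.6 166.3] 0.55 [ 0.625 -0.402  0.036]
scene railcar [231.2 478.6] 0.66 [0.481 0.41  0.04 ]
scene railcar [258.4 247.9] 0.46 [ 0.696 -0.141  0.03 ]
scene house [174.4 207.1] 0.91 [ 0.457 -0.362  0.049]
scene toy_car [259.3 248.7] 0.52 [ 0.696 -0.14   0.027]
scene paint_jar [210.5 235.9] 0.8 [ 0.569 -0.224  0.047]
scene screwdriver [283.3 462. ] 0.58 [0.639 0.371 0.025]
top stand [1
[... 1119 characters left out ...]
 0.066]
{'time_s': 2.25, 'joint_positions': array([ 1.14998238,  0.46750649, -0.01158241,  1.60264581,  0.00599153,
        1.07140534, -0.05630267]), 'joint_vel': array([ 0.00111605, -0.00051528,  0.00076519,  0.00049291, -0.00064321,
        0.00050735, -0.00081245]), 'tau': array([-3.65306150e-04, -5.32221293e+01,  2.12616439e-02, -2.51624715e+01,
        1.14689782e-02,  1.37931518e-03,  2.98059092e-05]), 'tool_pos': array([ 0.2397439 , -0.6042102 ,  0.19760861]), 'tool_rot': array([ 0.58500392, -0.39722613,  0.39725355, -0.58495421]), 'ft_force': array([-0.51662403,  0.25837192,  0.57632544]), 'wrist_torque': array([-0.0481818 ,  0.00817542,  0.04604975]), 'opening': 0.9966084601265048}
```

View pics/top0.png

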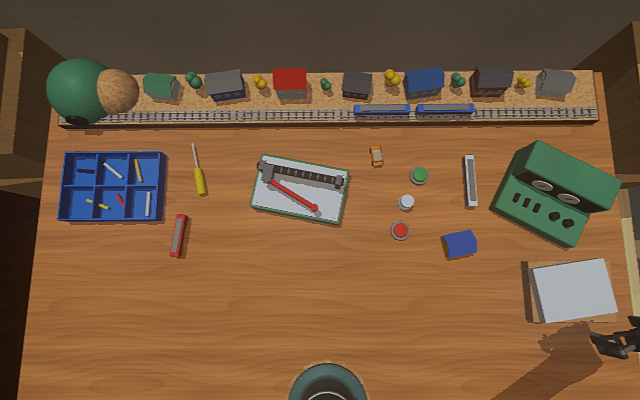

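View pics/scene0.png

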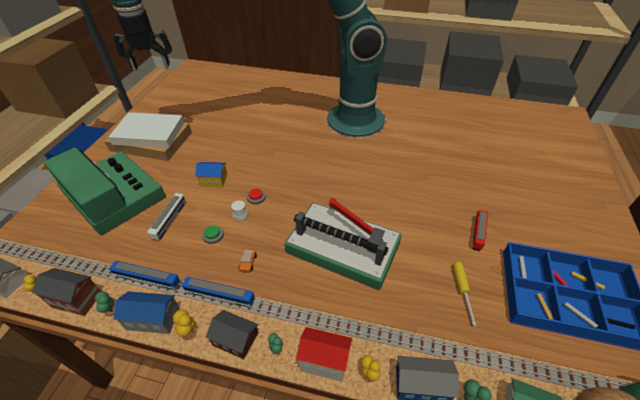

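Run:
```python
from h import *
from scipy.spatial.transform import Rotation as Ro
o=manip.observe();print(Ro.from_quat(o['tool_rot']).as_matrix().round(3), o['tool_pos'])
for n in ['top','scene']:
    d=np.load(n+'0.npy',allow_pickle=True).item(); P=cloud(d)
    hsv=cv2.cvtColor(d['pixels'],cv2.COLOR_BGR2HSV); H,S,V=cv2.split(hsv)
    red=((H<8)|(H>172))&(S>120)&(V>60)
    grn=(H>40)&(H<85)&(S>80)&(V>40)
    print(n,Ro.from_rotvec(np.ravel(d['rvec'])).as_matrix().round(2).tolist())
    for nm,m in (('red',red),('green',grn)):
        k,lab,st,ce=cv2.connectedComponentsWithStats(m.astype(np.uint8))
        for i in range(1,k):
            if st[i,4]<25: continue
            Q=P[lab==i]; Q=Q[np.abs(Q[:,2])<.3]
            print(nm,st[i],ce[i].round(1),np.median(Q,0).round(3),Q.min(0).round(3),Q.max(0).round(3))
    # high points near stand -> bar+lever
    m=(P[...,2]>.088)&(P[...,2]<.12)&(np.abs(P[...,1]-.07)<.2)&(np.abs(P[...,0]-.6)<.15)
    for nm,mm in (('lev',m&red),('bar',m&~red&(V<110))):
        Q=P[mm][:,:2]; c=np.median(Q,0); u,s,vt=np.linalg.svd(Q-Q.mean(0),full_matrices=False)
        a=vt[0]*np.sign(vt[0][1]); t=(Q-Q.mean(0))@a
        print(nm,len(Q),'mid',Q.mean(0).round(4),'yaw',np.arctan2(-a[0],a[1]).round(3),'ends',(Q.mean(0)+a*t.min()).round(4),(Q.mean(0)+a*t.max()).round(4),'zmed',np.median(P[mm][:,2]).round(4))
```

```text
[[ 0.369 -0.     0.93 ]
 [-0.93  -0.     0.369]
 [ 0.    -1.    -0.   ]] [ 0.2397439  -0.6042102   0.19760861]
top [[-0.0, -1.0, -0.01], [-0.99, 0.01, -0.16], [0.16, 0.01, -0.99]]
red [273  68  34  22 728] [289.4  78.5] [0.883 0.097 0.107] [0.858 0.054 0.029] [0.924 0.145 0.121]
red [269 179  49  33 251] [294.1 195.2] [0.556 0.083 0.104] [0.515 0.022 0.081] [0.605 0.15  0.108]
red [116 194   7  12  37] [119.5 198.8] [0.565 0.601 0.013] [0.546 0.59  0.003] [0.58  0.613 0.017]
red [170 214  17  43 180] [179.3 235.5] [0.456 0.41  0.034] [ 0.399  0.399 -0.003] [0.521 0.434 0.039]
red [394 223  14  14 156] [400.4 229.8] [ 0.469 -0.211  0.021] [ 0.452 -0.233  0.008] [ 0.489 -0.193  0.026]
green [  46   58   63   60 2625] [73.9 86.6] [0.864 0.699 0.107] [0.797 0.645 0.044] [0.973 0.793 0.132]
green [143  73  33  23 565] [157.6  83.7] [0.884 0.477 0.083] [0.856 0.433 0.068] [0.925 0.522 0.097]
green [186  72  15  15 119] [192.4  78.1] [0.896 0.376 0.093] [0.88  0.357 0.071] [0.921 0.393 0.105]
green [452  73  13  13  81] [458.4  78.4] [ 0.891 -0.379  0.086] [ 0.876 -0.395  0.074] [ 0.911 -0.
[... 940 characters left out ...]
45  37 376] [350.3 215.6] [0.56  0.084 0.104] [ 0.416  0.012 -0.002] [0.606 0.145 0.113]
red [473 210  15  40 240] [479.5 232. ] [0.489 0.412 0.036] [ 0.362  0.398 -0.001] [0.519 0.449 0.04 ]
red [554 271  13  14  53] [559.1 278.6] [0.564 0.601 0.014] [0.535 0.59  0.005] [0.577 0.614 0.018]
red [ 71 289  29  26  79] [ 86.1 304.1] [ 0.904 -0.429  0.046] [ 0.862 -0.451  0.039] [ 0.921 -0.427  0.053]
red [ 39 295  38  13  74] [ 57.1 300.8] [ 0.921 -0.463  0.085] [ 0.919 -0.507  0.069] [ 0.922 -0.428  0.093]
red [ 296  327   56   45 1716] [323.9 348.8] [0.898 0.101 0.108] [0.858 0.054 0.031] [0.923 0.145 0.123]
  return _methods._mean(a, axis=axis, dtype=dtype,
  ret = um.true_divide(
Traceback (most recent call last):
ValueError: zero-size array to reduction operation minimum which has no identity
```

Top: lever red blade from the pivot (265,180) to the free end (315,208), bar behind it; green button at (419,175), jar (406,202), red button (400,230). Scene agrees: green (212,233), red (255,195). Next, shut the fingers and get a wrist view near the stand.

```bash
cat >> h.py <<'E'
from scipy.spatial.transform import Rotation as Ro
def ori(yaw):  # tool x = (cos,sin), y down
    x=np.array([np.cos(yaw),np.sin(yaw),0]); y=np.array([0,0,-1.]); return Ro.from_matrix(np.stack([x,y,np.cross(x,y)],1)).as_quat()
E
python3 - <<'E'
from h import *
manip.grasp()
q=ori(-0.157)
print(kinematics.ik([0.46,0.06,0.30],q))
manip.reach([0.46,0.06,0.30],q)
d=snap('wrist','wrist1.png'); np.save('wrist1.npy',d,allow_pickle=True)
for l in ['lever','lever_pad','bar']:
    for r in vision.find_in('wrist',l)[:2]: print(l,r, world(d,*r['position']).round(4))
d=snap('top','top1.png'); 
o=manip.observe();print(o['time_s'],o['joint_positions'].round(3),o['tool_pos'],o['ft_force'],o['opening'])
d=np.load('wrist1.npy',allow_pickle=True).item()
R=Ro.from_rotvec(np.ravel(d['rvec'])).as_matrix();print('cam at',-R.T@np.ravel(d['tvec']),R.round(2).tolist())
E
```

```text
[ 0.55306671  0.11910652 -0.80290534  1.87031324  0.092213    1.1898148
 -0.43765709]
lever {'position': [114.3, 401.1], 'conf': 0.7} [0.5594 0.0965 0.1074]
lever_pad {'position': [116.7, 400.6], 'conf': 0.93} [0.5586 0.0942 0.1078]
bar {'position': [133.9, 453.1], 'conf': 0.74} [0.6132 0.067  0.1062]
bar {'position': [266.7, 487.4], 'conf': 0.43} [ 0.6808 -0.1425  0.0315]
5.775 [ 0.553  0.119 -0.803  1.87   0.092  1.19  -0.438] [0.46009006 0.05967893 0.29992102] [ 0.36706829 -0.22616517  0.39089822] -0.00035976336614333395
cam at [0.47082168 0.12303574 0.47667332] [[0.99, -0.16, -0.0], [-0.15, -0.95, 0.26], [-0.04, -0.26, -0.96]]
```

View pics/wrist1.png

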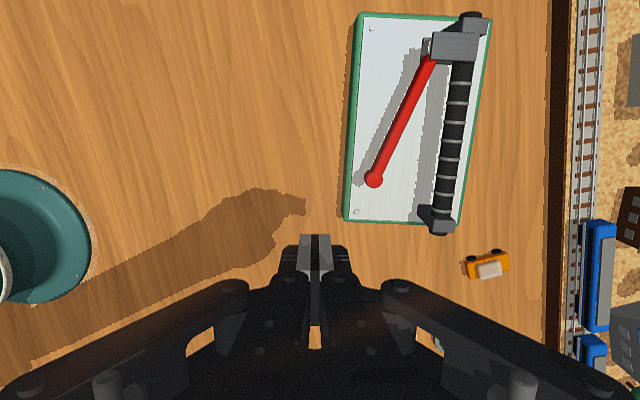

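Run:
```python
from h import *
for n in ['wrist1','top0','scene0']:
    d=np.load(n+'.npy',allow_pickle=True).item(); P=cloud(d)
    H,S,V=cv2.split(cv2.cvtColor(d['pixels'],cv2.COLOR_BGR2HSV))
    red=((H<8)|(H>172))&(S>120)&(V>60)
    m=(P[...,2]>.096)&(P[...,2]<.12)&(np.abs(P[...,1]-.07)<.2)&(np.abs(P[...,0]-.6)<.15)
    for nm,mm in (('lev',m&red),('bar',m&~red&(V<110))):
        Q=P[mm][:,:2]
        (cx,cy),(w,h),an=cv2.minAreaRect(Q.astype(np.float32))
        f=cv2.fitLine(Q.astype(np.float32),cv2.DIST_HUBER,0,.01,.01).ravel(); a=f[:2]*np.sign(f[1])
        t=(Q-f[2:])@a
        print(n,nm,len(Q),'yaw',np.arctan2(-a[0],a[1]).round(3),'ends',(f[2:]+a*np.percentile(t,.5)).round(4),(f[2:]+a*np.percentile(t,99.5)).round(4),'rect',round(cx,4),round(cy,4),round(w,4),round(h,4),'z',np.percentile(P[mm][:,2],[50,95]).round(4))
```

```text
wrist1 lev 1825 yaw -0.551 ends [0.5186 0.0241] [0.5947 0.1481] rect 0.5589 0.0848 0.1487 0.0192 z [0.106  0.1076]
wrist1 bar 3818 yaw -0.175 ends [ 0.5918 -0.0472] [0.6327 0.1844] rect 0.6017 0.0704 0.2388 0.0552 z [0.1051 0.1124]
top0 lev 246 yaw -0.556 ends [0.5196 0.0238] [0.596  0.1468] rect 0.5569 0.0859 0.1461 0.0165 z [0.1044 0.1069]
top0 bar 769 yaw -0.18 ends [ 0.5918 -0.0466] [0.6338 0.1833] rect 0.5777 0.0754 0.2361 0.1052 z [0.1041 0.1134]
scene0 lev 307 yaw -0.552 ends [0.5241 0.0221] [0.599  0.1437] rect 0.5607 0.0848 0.1482 0.0172 z [0.1047 0.1074]
scene0 bar 999 yaw -0.185 ends [ 0.6007 -0.0467] [0.6438 0.1835] rect 0.5877 0.0753 0.2369 0.0899 z [0.1051 0.1144]
```

Wrist view: lever from the bracket (435,50) to the free end (374,180), bar at columns 435–470 right of it, nothing in front. Fingers shut at (316,240). I'll check the finger and linkage profile in the tool frame for clearance over the bar.

Run:
```python
from h import *
d=np.load('wrist1.npy',allow_pickle=True).item(); P=cloud(d)
R=Ro.from_quat(ori(-.157)).as_matrix(); T=(P-np.array([.460,.0597,.2999]))@R
ok=(d['range_z']>0)&(P[...,2]>.27)
T=T[ok]
for a in range(-110,10,10):
    s=T[(T[:,1]*1000>=a)&(T[:,1]*1000<a+10)]
    if len(s): print(a,len(s),'x',s[:,0].min().round(4),s[:,0].max().round(4),'z',s[:,2].min().round(4),s[:,2].max().round(4))
print(d['K'])
```

```text
-110 10884 x -0.054 0.0548 z -0.0097 0.0163
-100 6903 x -0.0452 0.0463 z -0.0112 0.0153
-90 5030 x -0.0384 0.0384 z -0.0138 0.0126
-80 1551 x -0.0295 0.0307 z -0.0132 0.0121
-70 623 x -0.0129 0.0141 z -0.0014 0.0099
-60 743 x -0.0131 0.0143 z 0.0041 0.0098
-50 541 x -0.0129 0.0141 z 0.0042 0.0099
-40 46 x -0.0057 0.0069 z 0.0085 0.0094
[[339.0734114    0.         314.47410993]
 [  0.         339.0734114  194.80318788]
 [  0.           0.           1.        ]]
```

Run:
```python
from h import *
d=np.load('wrist1.npy',allow_pickle=True).item(); P=cloud(d)
R=Ro.from_quat(ori(-.157)).as_matrix(); T=(P-np.array([.460,.0597,.2999]))@R
for r in range(226,300,4): print(r,d['range_z'][r,308].round(4),(T[r,308]*1000).round(1),d['pixels'][r,308])
```

```text
226 0.5053 [  -9.5  298.5 -113.4] [ 79 140 199]
230 0.5079 [  -9.6  299.4 -120.1] [ 74 136 194]
234 0.148 [ -2.2 -38.5   8.9] [ 83  99 126]
238 0.1439 [ -2.2 -42.7   8.7] [87 95 98]
242 0.1387 [ -2.1 -48.    9.2] [92 95 99]
246 0.1349 [ -2.  -51.9   9.1] [75 81 85]
250 0.1311 [ -1.9 -55.9   9.2] [77 81 83]
254 0.1278 [ -1.8 -59.4   9.2] [77 80 81]
258 0.1239 [ -1.8 -63.3   9.4] [79 83 85]
262 0.1214 [ -1.7 -66.    9.2] [79 83 84]
266 0.1181 [ -1.6 -69.3   9.3] [76 83 83]
270 0.1152 [ -1.6 -72.4   9.3] [112 118 120]
274 0.1162 [ -1.6 -71.8   7.5] [141 147 147]
278 0.1092 [ -1.5 -78.5   9.7] [49 50 51]
282 0.1078 [ -1.4 -80.    9.2] [21 23 22]
286 0.1075 [ -1.4 -80.7   8.1] [25 30 24]
290 0.1072 [ -1.4 -81.3   7. ] [17 12 15]
294 0.1092 [ -1.5 -79.8   4.7] [20 19 15]
298 0.1094 [ -1.5 -80.    3.4] [26 26 25]
```

Run:
```python
import cv2
im=cv2.imread('pics/wrist1.png')[210:300,250:390]; cv2.imwrite('pics/crop1.png',cv2.resize(im,None,fx=5,fy=5,interpolation=cv2.INTER_NEAREST))
```

```text
(no output)
```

View pics/crop1.png

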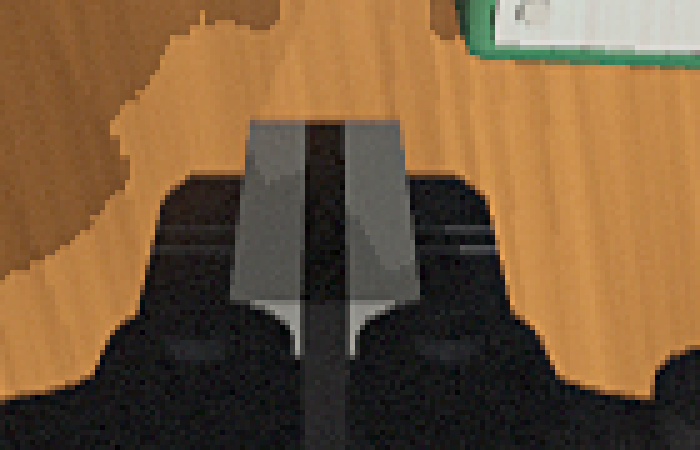

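The wrist depth puts the shut tips about 37 mm behind the stated TCP. I'll cross-check with the other cameras before moving down.

Run:
```python
from h import *
o=manip.observe(); tp=o['tool_pos']; print(tp,o['opening'])
for n in ['scene','wrist']:
    d=snap(n,n+'2.png'); np.save(n+'2.npy',d,allow_pickle=True)
    P=cloud(d); T=(P-tp)@Ro.from_quat(o['tool_rot']).as_matrix()
    px=cv2.projectPoints(tp.reshape(1,3),d['rvec'],d['tvec'],d['K'],None)[0].ravel(); print(n,'tcp px',px)
    m=(np.abs(T[...,0])<.02)&(np.abs(T[...,2])<.02)&(T[...,1]<.05)&(d['range_z']>0)
    print(np.histogram(T[m][:,1],bins=np.arange(-.1,.06,.01)))
    c=px.astype(int); 
    if n=='scene':
        im=d['pixels'][max(c[1]-70,0):c[1]+40,c[0]-70:c[0]+70].copy(); y0=max(c[1]-70,0)
        cv2.circle(im,(70,c[1]-y0),1,(0,0,255),-1)
        cv2.imwrite('pics/crop2.png',cv2.resize(im,None,fx=5,fy=5,interpolation=cv2.INTER_NEAREST))
```

```text
[0.46009006 0.05967893 0.29992102] -0.00035976336614333395
scene tcp px [352.58772323 123.15001393]
(array([20, 28, 15, 45, 49, 39, 17,  0,  0,  0,  0,  0,  0,  0,  0]), array([-1.00000000e-01, -9.00000000e-02, -8.00000000e-02, -7.00000000e-02,
       -6.00000000e-02, -5.00000000e-02, -4.00000000e-02, -3.00000000e-02,
       -2.00000000e-02, -1.00000000e-02, -5.55111512e-17,  1.00000000e-02,
        2.00000000e-02,  3.00000000e-02,  4.00000000e-02,  5.00000000e-02]))
wrist tcp px [314.25186721 224.16606477]
(array([ 726, 2421, 1438,  624,  748,  539,   38,    0,    0,    0,    0,
          0,    0,    0,    0]), array([-1.00000000e-01, -9.00000000e-02, -8.00000000e-02, -7.00000000e-02,
       -6.00000000e-02, -5.00000000e-02, -4.00000000e-02, -3.00000000e-02,
       -2.00000000e-02, -1.00000000e-02, -5.55111512e-17,  1.00000000e-02,
        2.00000000e-02,  3.00000000e-02,  4.00000000e-02,  5.00000000e-02]))
```

View pics/crop2.png

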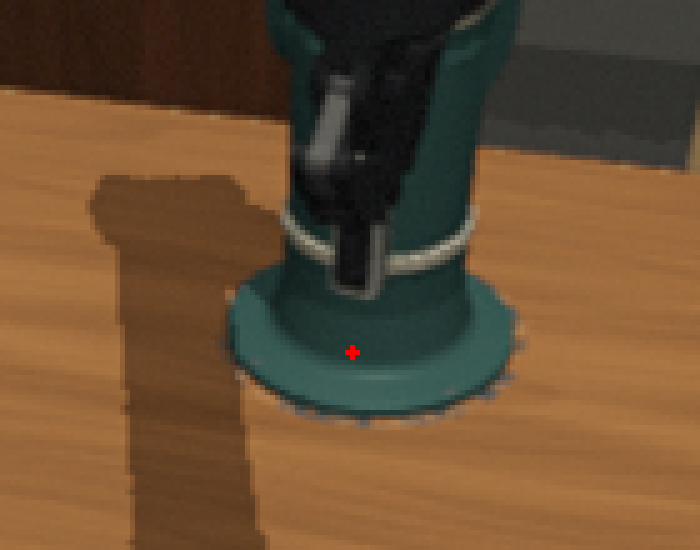

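Two views agree: the real shut tips are about 37 mm behind the stated TCP, laterally centred, with the finger backs ±13.5 mm from 12 mm above the tip. I'll correct for that, with tips at z=0.080, so commanded z=0.043. Approaching to first touch.

```bash
python3 - <<'E'
from h import *
q=ori(-0.2); S=np.array([.5605,.0512]); u=np.array([.93,-.366])
A=S-.075*u
manip.reach([*A,.16],q)
manip.movel([*A,.043],q,v=.1)
o=manip.observe(); print(o['time_s'],o['tool_pos'],o['ft_force'])
c=manip.movel([*(S-.030*u),.043],q,v=.04,contact_N=2.0)
o=manip.observe(); print(c,o['time_s'],o['tool_pos'],o['ft_force'],'before stop by',(S-o['tool_pos'][:2])@u)
for n in ('wrist','scene'):
    d=snap(n,n+'3.png')
E
python3 - <<'E'
import cv2
im=cv2.imread('pics/scene3.png')[130:300,260:430]; cv2.imwrite('pics/crop3.png',cv2.resize(im,None,fx=3.5,fy=3.5))
E
```

```text
7.825 [0.49128394 0.0787607  0.04356743] [-0.73265036 -0.05725817  0.16905246]
True 8.6333 [0.52147563 0.06623925 0.04249011] [-1.87021418  1.79399442  2.90240409] before stop by 0.04179703339783899
```

View pics/crop3.png

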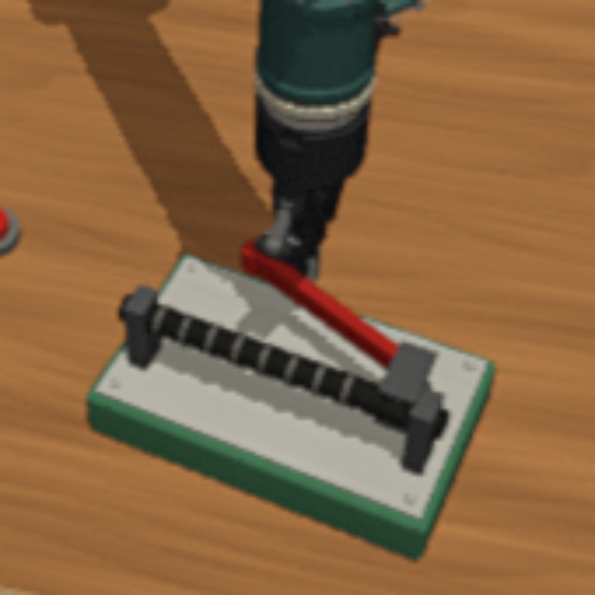

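View pics/wrist3.png

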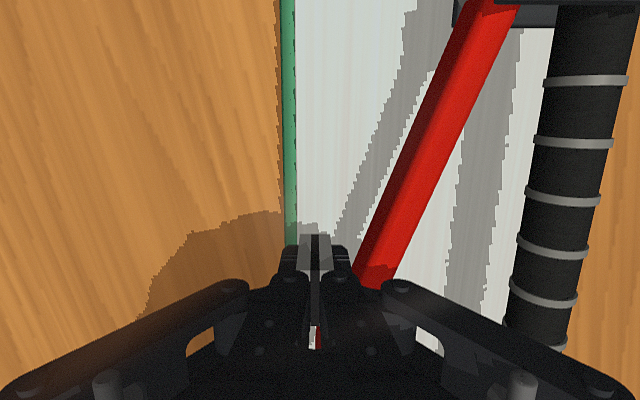

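Contact is where predicted: finger back against the blade at about the pad, with the bar well clear. Now pressing to the stop.

```bash
python3 - <<'E'
from h import *
q=ori(-0.2); S=np.array([.5605,.0512]); u=np.array([.93,-.366])
c=manip.movel([*(S+.006*u),.043],q,v=.03,contact_N=8.0)
o=manip.observe(); print(c,o['time_s'],o['tool_pos'],o['ft_force'],'before stop by',(S-o['tool_pos'][:2])@u)
d=snap('scene','scene4.png'); np.save('scene4.npy',d,allow_pickle=True)
d=snap('top','top4.png');np.save('top4.npy',d,allow_pickle=True)
o=manip.observe(); print(c,o['time_s'],o['tool_pos'],o['ft_force'])
E
python3 - <<'E'
import cv2,numpy as np
a=cv2.imread('pics/scene4.png')[150:270,280:420]; b=cv2.imread('pics/top4.png')[140:240,240:360]
cv2.imwrite('pics/crop4.png',np.hstack([cv2.resize(a,(390,390)),cv2.resize(b,(390,390))]))
E
```

```text
True 10.05 [0.55813313 0.05065252 0.04145094] [-5.27866584  1.08964587  2.96213135] before stop by 0.0020008140994276654
True 10.15 [0.55756157 0.05075799 0.04121517] [-5.39554524  1.54171949  3.79478053]
```

View pics/crop4.png

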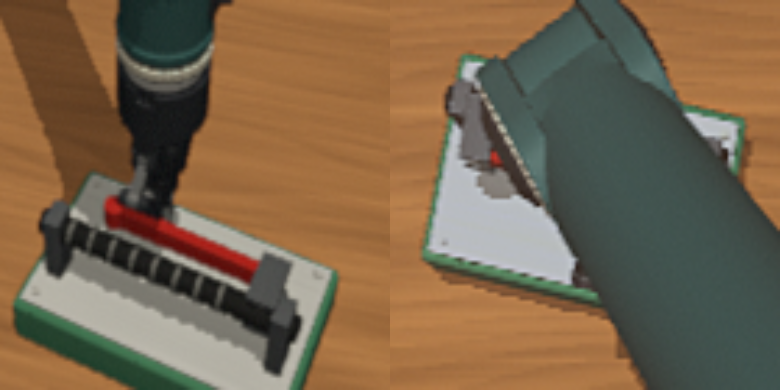

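Lever looks nearly parallel to the bar, but the force (5.5 N) doesn't yet prove the stop. I'll creep until the force clearly climbs, then hold.

```bash
python3 - <<'E'
from h import *
q=ori(-0.2); n=np.array([.98,-.199]); 
B=manip.observe()['tool_pos'][:2]
for k in range(1,9):
    manip.movel([*(B+n*.0015*k),.043],q,v=.02)
    manip.wait(.1)
    o=manip.observe(); f=-o['ft_force'][:2]@n
    print(k,round(o['time_s'],2),o['tool_pos'].round(4),o['ft_force'].round(2),round(f,2))
    if f>12: break
manip.wait(1.0); o=manip.observe(); print(o['ft_force'].round(2),o['tool_pos'].round(4))
d=snap('wrist','wrist5.png'); d=snap('scene','scene5.png'); np.save('scene5.npy',d,allow_pickle=True)
manip.wait(1.0); o=manip.observe(); print(o['time_s'],o['ft_force'].round(2),o['tool_pos'].round(4))
E
python3 - <<'E'
import cv2,numpy as np
a=cv2.imread('pics/scene5.png')[150:270,280:420]; b=cv2.imread('pics/wrist5.png')
cv2.imwrite('pics/crop5.png',np.hstack([cv2.resize(a,(300,300)),cv2.resize(b,(480,300))]))
E
```

```text
1 10.53 [0.5582 0.0506 0.0425] [-6.04  1.57  0.23] 6.23
2 10.88 [0.5596 0.0501 0.0425] [-5.78  0.95  0.66] 5.86
3 11.23 [0.5599 0.0501 0.0424] [-9.66  1.09  4.13] 9.68
4 11.58 [0.56   0.05   0.0424] [-12.96   1.05   6.63] 12.91
[-13.3    0.6    6.31] [0.5599 0.05   0.0424]
13.6833 [-12.86   1.31   6.81] [0.5599 0.05   0.0424]
```

View pics/crop5.png

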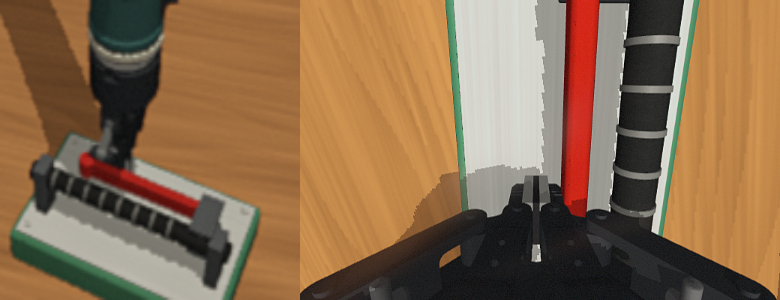

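The stop is clear: force climbed 6→13 N with no further travel, held for about 2 s, with air to the bar. Releasing, then viewing the green button from above.

Run:
```python
from h import *
q=ori(-0.2); S=np.array([.5605,.0512]); u=np.array([.93,-.366])
manip.movel([*(S-.075*u),.043],q,v=.06)
manip.movel([*(S-.075*u),.20],q,v=.15)
manip.reach([.58,-.30,.26],ori(0))
o=manip.observe(); print(o['time_s'],o['tool_pos'])
for n in ('wrist','scene','top'):
    d=snap(n,n+'6.png'); np.save(n+'6.npy',d,allow_pickle=True)
    P=cloud(d); H,Sa,V=cv2.split(cv2.cvtColor(d['pixels'],cv2.COLOR_BGR2HSV))
    g=(H>40)&(H<85)&(Sa>80)&(V>40)&(np.abs(P[...,0]-.63)<.05)&(np.abs(P[...,1]+.27)<.05)
    if g.sum():
        r,c=np.nonzero(g); mid=((r.min()+r.max())/2,(c.min()+c.max())/2)
        print(n,g.sum(),mid,world(d,r.mean(),c.mean(),.018).round(4),np.median(P[g],0).round(4),(r.min(),r.max(),c.min(),c.max()))
    red=((H<8)|(H>172))&(Sa>120)&(V>60)&(P[...,2]>.096)&(P[...,2]<.12)&(np.abs(P[...,1]-.07)<.2)&(np.abs(P[...,0]-.6)<.15)
    if red.sum()>30:
        f=cv2.fitLine(P[red][:,:2].astype(np.float32),cv2.DIST_HUBER,0,.01,.01).ravel();a=f[:2]*np.sign(f[1]); print(n,'lever yaw',np.arctan2(-a[0],a[1]).round(3))
for r in vision.find_in('wrist','pass_button_top')[:2]: print(r)
```

```text
17.8 [ 0.58044236 -0.29785195  0.25988791]
wrist 847 (np.float64(235.5), np.float64(455.5)) [ 0.6295 -0.2777  0.018 ] [ 0.6289 -0.2739  0.0224] (np.int64(122), np.int64(349), np.int64(313), np.int64(598))
scene 741 (np.float64(119.0), np.float64(166.5)) [-0.1194 -0.9035  0.018 ] [ 0.6158 -0.2837  0.5138] (np.int64(0), np.int64(238), np.int64(114), np.int64(219))
scene lever yaw -0.554
top 142 (np.float64(129.5), np.float64(474.5)) [ 0.6326 -0.2762  0.018 ] [ 0.6304 -0.273   0.0206] (np.int64(79), np.int64(180), np.int64(413), np.int64(536))
top lever yaw -0.555
{'position': [137.1, 352.7], 'conf': 0.8}
```

View pics/wrist6.png

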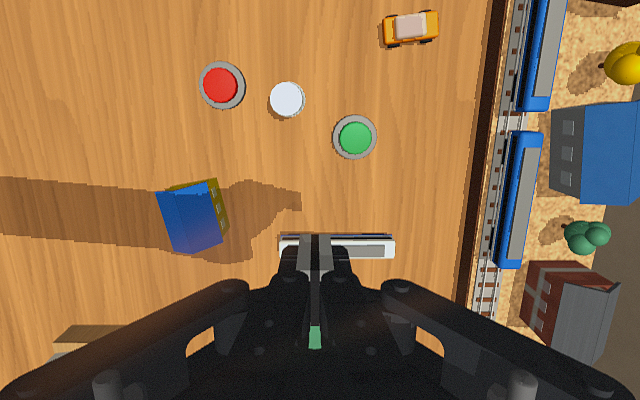

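Lever yaw is back to −0.555 (start −0.552), so it is fully out. Green button at pixel (354,138), about (0.6295, −0.274), agreeing between the views. Pressing it.

```bash
python3 - <<'E'
from h import *
q=ori(-.2); B=[.6295,-.2738]
manip.reach([*B,.12],q)
manip.movel([*B,.015],q,v=.1)
c=manip.movel([*B,-.030],q,v=.03,contact_N=2.5)
o=manip.observe(); print(c,o['time_s'],o['tool_pos'].round(4),o['ft_force'].round(2))
z=o['tool_pos'][2]
if c and z>-.028:
    for k in range(1,13):
        manip.movel([*B,z-.001*k],q,v=.02); manip.wait(.05)
        o=manip.observe(); print(k,round(o['time_s'],2),o['tool_pos'].round(4),o['ft_force'].round(2))
        if o['ft_force'][2]>13: break
    manip.wait(.5); snap('scene','scene7.png')
    o=manip.observe(); print(o['ft_force'].round(2))
E
python3 - <<'E'
import cv2
im=cv2.imread('pics/scene7.png')[130:270,140:310]; cv2.imwrite('pics/crop7.png',cv2.resize(im,None,fx=3.5,fy=3.5))
E
```

```text
True 20.8333 [ 0.6293 -0.2737 -0.0159] [-0.93 -0.05  3.73]
1 21.13 [ 0.6295 -0.2738 -0.0167] [-0.49  0.53  3.52]
2 21.43 [ 0.6295 -0.2738 -0.0175] [-1.53  1.51  6.92]
3 21.73 [ 0.6295 -0.2738 -0.0176] [-4.52  1.06 11.86]
4 22.03 [ 0.6296 -0.2739 -0.0177] [-6.04  1.5  15.65]
[-5.52  0.9  16.51]
```

View pics/crop7.png

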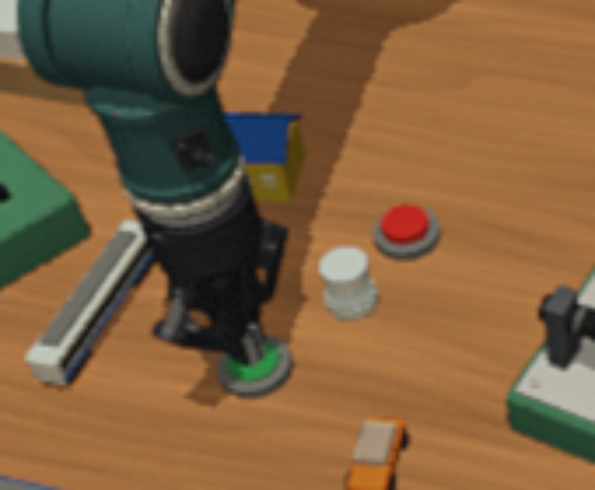

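Hard stop at commanded −0.0177, 16 N. That implies a tip offset of about 30 mm rather than 37, so I'll check from the wrist camera that the button is really flush.

Run:
```python
from h import *
d=snap('wrist','wrist8.png'); np.save('wrist8.npy',d,allow_pickle=True)
for nm in ('wrist6','wrist8'):
    d=np.load(nm+'.npy',allow_pickle=True).item(); P=cloud(d); H,S,V=cv2.split(cv2.cvtColor(d['pixels'],cv2.COLOR_BGR2HSV))
    rr=np.hypot(P[...,0]-.6295,P[...,1]+.2738); ok=d['range_z']>0
    g=(H>40)&(H<85)&(S>80)&(V>40)&(rr<.02)&ok&(P[...,2]<.035)
    ho=(S<60)&(V>60)&(rr>.022)&(rr<.027)&ok&(P[...,2]<.035)
    tb=(rr>.04)&(rr<.06)&ok&(P[...,2]<.012)
    print(nm,[ (int(m.sum()),np.median(P[m][:,2]).round(4)) for m in (g,ho,tb)])
o=manip.observe();print(o['time_s'],o['tool_pos'],o['ft_force'])
px=cv2.projectPoints(np.array([.6295,-.2738,.015]),d['rvec'],d['tvec'],d['K'],None)[0].ravel();print(px)
im=d['pixels'][150:330,220:420];cv2.imwrite('pics/crop8.png',cv2.resize(im,None,fx=3.5,fy=3.2,interpolation=cv2.INTER_NEAREST))
```

```text
wrist6 [(824, np.float64(0.0224)), (504, np.float64(0.0124)), (3897, np.float64(0.0005))]
wrist8 [(2456, np.float64(0.0162)), (2365, np.float64(0.0125)), (17385, np.float64(0.0006))]
22.6333 [ 0.62956761 -0.2738734  -0.01772389] [-5.56369221  0.70966213 17.06359389]
[313.80639474 248.65581606]
```

View pics/crop8.png

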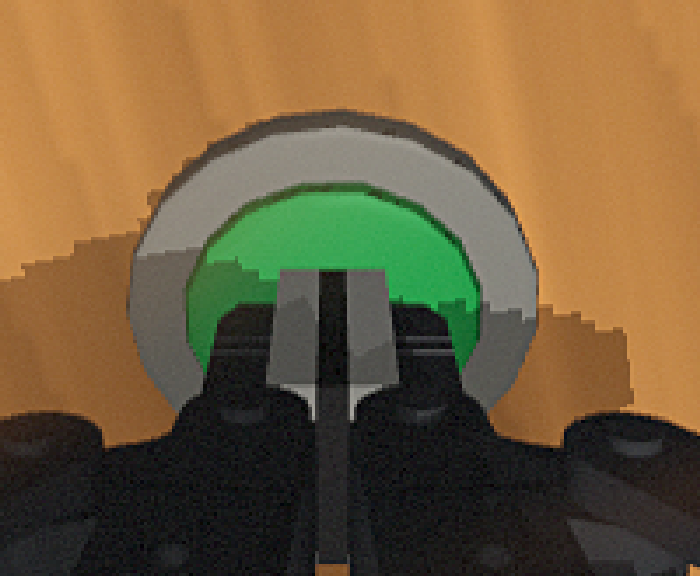

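The button top dropped 22.4→16.2 mm (6.2 mm) and sits against its hard stop, so it is fully down. It stands about 4 mm higher than the text says. Letting go.

```bash
python3 - <<'E'
from h import *
manip.movel([.6295,-.2738,.20],v=.12)
manip.reach([.46,-.1,.32],ori(-.2)); manip.wait(.3)
a={n:np.load(n+'0.npy',allow_pickle=True).item() for n in ('top','scene')}
for n in ('top','scene'):
    d=snap(n,n+'9.png'); P=cloud(d); H,S,V=cv2.split(cv2.cvtColor(d['pixels'],cv2.COLOR_BGR2HSV))
    red=((H<8)|(H>172))&(S>120)&(V>60)&(P[...,2]>.096)&(P[...,2]<.12)&(np.abs(P[...,1]-.07)<.2)&(np.abs(P[...,0]-.6)<.15)
    if red.sum()>30:
        f=cv2.fitLine(P[red][:,:2].astype(np.float32),cv2.DIST_HUBER,0,.01,.01).ravel();e=f[:2]*np.sign(f[1]); print(n,'lever yaw',np.arctan2(-e[0],e[1]).round(3))
    for D in (a[n],d):
        Q=cloud(D);h,s,v=cv2.split(cv2.cvtColor(D['pixels'],cv2.COLOR_BGR2HSV))
        g=(h>40)&(h<85)&(s>80)&(v>40)&(np.hypot(Q[...,0]-.63,Q[...,1]+.273)<.019)&(Q[...,2]<.035)
        rb=((h<8)|(h>172))&(s>120)&(np.hypot(Q[...,0]-.47,Q[...,1]+.211)<.019)&(Q[...,2]<.035)
        print(n,'green z',np.median(Q[g][:,2]).round(4),'red z',np.median(Q[rb][:,2]).round(4))
    cv2.imwrite('pics/diff9%s.png'%n,np.hstack([cv2.resize(d['pixels'],(400,250)),cv2.resize(cv2.absdiff(d['pixels'],a[n]['pixels'])*2,(400,250))]))
o=manip.observe();print(o['time_s'],o['ft_force'])
E
python3 -c "
import cv2,numpy as np
cv2.imwrite('pics/diff9.png',np.vstack([cv2.imread('pics/diff9top.png'),cv2.imread('pics/diff9scene.png')]))"
```

```text
top lever yaw -0.556
top green z 0.0206 red z 0.021
top green z nan red z nan
scene lever yaw -0.555
scene green z 0.0214 red z 0.0211
scene green z 0.0212 red z 0.021
26.0667 [-0.36010435 -0.0718506  -0.55760874]
  return _methods._mean(a, axis=axis, dtype=dtype,
  ret = ret.dtype.type(ret / rcount)
```

View pics/diff9.png

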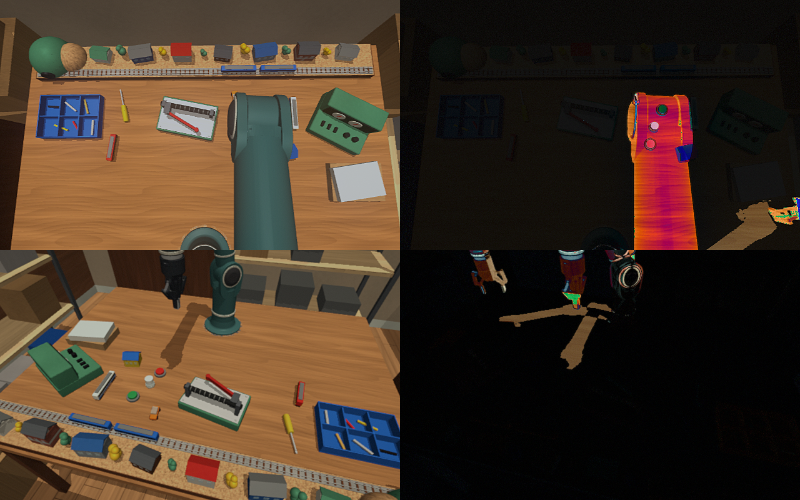

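The scene difference shows only the arm and its shadow; no thing has moved, the lever is out and both buttons are up. Handing in.

```bash
python3 -c "
from h import *
job.hand_in()"
```

```text
the job is handed in; nothing more can be done
```

The lever check and the green button press are done and handed in at about 26 s of the 61 s allowed. No verdict was reported.

- **Lever:** I pushed it with the back of the shut fingers. The force rose from 6 N to 13 N with no further travel, and I held it there for about 2 s. There was visible air between the lever and the bar.
- **Release:** The lever then came all the way out. The cameras measured its angle as −0.555 rad afterwards against −0.552 to −0.556 rad at the start.
- **Green button:** It went down 6.2 mm by the wrist camera, onto its hard stop at about 16 N, and came back up after release.
- **Last checks:**
  - The scene camera's before/after picture differs only by the arm and its shadow, so no loose thing had moved.
  - Both buttons were at their starting height, and the arm was clear of everything.
  - The top camera's view of the buttons was blocked by the arm, so their final state rests on the scene camera alone.

Two things disagreed with the text:
- **Fingertips:** The shut fingertips are not at the reported TCP. The wrist and scene cameras put them about 37 mm behind it; the button contact suggests 30–34 mm. I corrected the heights by 37 mm.
- **Button height:** The cameras measured the button tops at 21–22 mm rather than the 18 mm given.

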